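Weigh out the drive balls and tip them into the tin bin

TASK

Bring the load in the sprung scale's scoop to the right weight by adding the one ball from the rosewood block that brings the pointer between the two marks, then take your hand off so the scale settles. Then draw the scoop out of its cradle by its wooden tab, level with both balls in it, tip it mouth-down over the leaning tin bin so that both balls lie in the bin, and finish still holding the scoop there, steeply tipped (about 45 degrees), raised over the bin and touching nothing else. Leave the spare ball in its cup and everything else on the bench where it is.

Things in the scene. Friction and masses are not known exactly. Their poses are not given: they have to be found in the camera images.
- large_ball_center (a point): Centre of the large steel ball, 34 mm diameter, about 160 g. At the start it sits in a cup of the rosewood block or in the scoop (which of the three balls is in the scoop differs each time).
- small_ball_a_center (a point): Centre of one of the two like small steel balls, 26 mm diameter, about 72 g each. Starts in a cup of the block or in the scoop.
- small_ball_b_center (a point): Centre of the other small steel ball, 26 mm diameter, about 72 g.
- rack_top (a point): Centre of the row of three brass cups on the fixed rosewood block (62 x 175 mm), level with the cups' rims, 69 mm above the bench. y runs along the row: cups at y = -52, 0, +52 mm, 24 mm across, standing 14 mm above the block's top. Balls rest with their centre 15 mm (large) or 10 mm (small) above the rims.
- scale_center (a point): Middle of the fixed green scale, 70 mm above the bench, at the unloaded pan's underside. x: along the cradle, towards the scoop's mouth; y: towards the white index plate with the two dark marks (36 mm wide, top 112 mm above the bench, 75 mm from the middle). The brass pan has upstands 12 mm high, 2 to 3 mm clear round the scoop, and sinks straight down.
- pan (a joint): How far the sprung pan has sunk (m): 0 with the scoop empty (within 1 mm), 10 mm more per 100 g of balls, stop at 36 mm; settles in 1 s. Its dark pointer moves down the index plate; the marks stand at 19.3 and 26.3 mm. A large and a small ball (about 23 mm) come between them; two small (14) are too light, all three (30) too heavy.
- scoop_tab (a point): Centre of the gripping part of the scoop's upright wooden tab: 10 mm thick (x), 34 mm wide (y); its top is 16 mm above this point, the scoop's back wall ends 16 mm below it. The scoop's axes: x towards its open mouth, y across, z up when level.
- scoop_floor (a point): Middle of the scoop's inner floor surface, scoop axes (x to the mouth, z up). Metal scoop 130 x 98 mm, about 120 g; walls 3 mm thick, 31 mm above the floor at sides and back; tab's inner face at x = -55 mm. A rib 6 mm high on y = 0 makes two channels, centred at y = -24 and +24 mm. The floor is flat up to x = 36 mm.
- scoop_mouth (a point): Middle of the edge of the scoop's mouth, 125 mm ahead (x) of the tab's point and 35 mm below it (scoop axes). From 29 mm before the mouth the floor ramps up at 22 degrees to it, so balls stay in while level and roll out when tipped by clearly more than 30 degrees.
- bin_middle (a point): Middle of the inside of the tin bin, on its pivot axis, 78 mm above the bench. The bin is 160 (x) x 180 (y) x 95 mm deep, walls 4 mm, open on its +z side, the rim 47 mm along z from here. It leans towards its -x side by joint bin; its rim is nowhere higher than 165 mm above the bench. The stand is 220 mm wide along y.
- bin (a joint): Forward lean of the bin on its stiff brass pivots, rad: 0 upright, 0.5 at the stop; it starts at 0.15 to 0.4 and stays where it is unless pushed.
- flywheel: Bystander: steel flywheel lying flat, 84 mm across, 18 mm high; origin under its centre.
- fusee: Bystander: brass fusee cone, 52 mm across, 56 mm high; origin under its centre.
- shell: Bystander: blue enamelled dome shell, 60 mm across, 40 mm high; origin under its centre.
- screwdriver: Bystander: screwdriver lying on the bench, along its x axis.
- jar: Bystander: amber glass jar with brass cap, 52 mm across, 65 mm high; origin under its centre.

How it is judged:
By the outcome, as a careful person would: the job done as asked, in the order asked, and still so for the second after the job is handed in, while the arm keeps its last pose, push and grip.
It also fails if it takes over 54 s, if anything falls off the work surface, if the arm or the gripper's body presses on something with over 40 N, if the wrist force passes 120 N, or if a joint passes its speed limit or range.

ROBOT

A 6-joint arm with a two-finger parallel gripper is mounted at the origin on the work surface. World frame = base frame: x ahead of the robot, y to its left, z up, the work surface at z = 0. Lengths are in m, angles in degrees, forces in N, time in s.
With the tool pointing down it reaches from about 0.35 to 0.875 m from the base axis. Payload 4.2 kg.
Tool frame: the origin (TCP) lies midway between the tips of the shut fingers; the grasp point (between the pads) lies 19 mm behind it (hold_point_z is the z of the grasp point in the tool frame, in m); z points along the fingers, y is the direction in which the jaws open and shut (so a half turn about z gives the same grasp; the last joint's range is limited). The gripper opens to 87 mm and grips with 3 to 60 N. Pads are 19 mm wide; open, the fingers measure 117 mm over their backs; the gripper's body (75 mm by 190 mm) begins 51 mm behind the grasp point.
Start: joints at [-58.522, 22.042, 0.453, 0, -68.411, -14.817], TCP at [0.179, -0.599, 0.223] pointing down, gripper open.
Joint ranges: [-179.83, 179.83], [-69.29, 118.12], [-61.27, 80.66], [-181.25, 117.63], [-171.15, -9.14], [-177.46, 177.46]. Speed limits (degrees/s): [159.86, 159.86, 180, 180, 180, 180].

INTERFACE

Orientations are given as a 3x3 rotation matrix whose columns are the frame's x, y, z axes.
In Python, from station import * gives the robot as it stands. The module is installed in compiled form; this text tells all that it offers.
- The arm moves only by the tool jog_arm, never from a script. Its argument "moves" is a list of rows, each a list of 7 numbers: the closure, from -1 (fully open) to 1 (shut), then the shift along the tool's x, y, z in m, then the turn, a rotation vector about the tool's x, y, z in rad. In form: [[gripper, x, y, z, wx, wy, wz], ...]. A call has exactly 10 rows; each row is the pose to reach, as a shift and turn from the pose commanded when the call began, along the tool's axes at that moment; what a row does not reach only later rows make up. A row lasts 1/12 s, in which the tool goes at most 41.7 mm and 7.16 degrees, less where a joint would pass 70% of its speed; a pose out of reach is approached as far as the arm can. A call with a gripper value outside its range is refused whole. The fingers move at their own pace and stop on an object; the grip force is fixed at half the most. Time passes only in rows, so rows that repeat a pose let the fingers close, or fill a call up. It gives the time, the measured TCP pose, the force and the opening at its end, in the units of the state.
- sense(): the state, without advancing time (a new reading comes with each control period).
- capture(name): name is "side" or "top" or "wrist"; returns a dict with "frame" (420x560x3 uint8, red, green, blue), "fov_y" (degrees; the focal length in pixels is half the picture's height over the tangent of half this angle, whatever the lens; pixels are square), "cx", "cy" (the principal point, pixels), "k1" (the pictures are not rectified: a ray, as slopes to the right and down, at radius r is drawn at 1 + k1 r^2 times it, then the intrinsics apply), "world_from_camera" (4x4, takes a point from camera to world coordinates). Camera axes: x right, y down, z forward; pixel columns grow to the right and rows downward; lengths in m; the calibration is good to about 2 mm. A picture is of the moment at which its call begins. There is no depth.
- finish_job(): hands the job in, once; it reports no verdict.
The state is a dict: "time_s": time; "joints": joint angles; "joint_velocities": joint speeds; "effort": joint torques, N m; "tcp_pos": TCP position; "ee_rot": TCP orientation; "wrist_force": force on the tool from outside, world axes, zero at the start; "moment": the same for the moment, N m; "gripper_width": opening from 0.0 (shut) to 1.0 (fully open).
Only numpy, scipy, OpenCV 4.12 (cv2) and the standard library are available. Lean on these libraries where they do the work, as an engineer would, in place of code of your own. Each camera call takes 0.05 s, during which the arm holds its last target.

## Working session

There is one attempt and no reset: what is moved stays moved. The work goes in short steps, Python scripts to look and compute and a tool call to move; the robot and the scene stay as the last step left them, time stands still between calls to the robot, and variables do not carry over. Pictures are saved under pics/ and viewed, and the job is handed in when it is done.

Besides the shell and the picture viewer there is one more tool, called after "Emit:" as a command line: name --pt "numbers of a row" for each row, then --argument value for the rest. jog_arm: Moves the arm, as the interface text tells. Its arguments: {"type":"object","properties":{"moves":{"type":"array"}},"required":["moves"]}

```bash
mkdir -p pics; cat > h.py <<'E'
import numpy as np, cv2
from station import *
def snap(n,fn=None):
    c=capture(n)
    if fn: cv2.imwrite('pics/'+fn+'.png',c['frame'][:,:,::-1])
    return c
def f_of(c): return c['frame'].shape[0]/2/np.tan(np.radians(c['fov_y']/2))
def ray(c,u,v):
    f=f_of(c); K=np.array([[f,0,c['cx']],[0,f,c['cy']],[0,0,1.]])
    p=cv2.undistortPoints(np.array([[[u,v]]],float),K,np.array([c['k1'],0,0,0.]))[0,0]
    T=np.array(c['world_from_camera']); d=T[:3,:3]@np.array([p[0],p[1],1]); return T[:3,3],d/np.linalg.norm(d)
def onz(c,u,v,z):
    o,d=ray(c,u,v); return o+d*(z-o[2])/d[2]
def proj(c,P):
    T=np.array(c['world_from_camera']); q=T[:3,:3].T@(np.asarray(P,float)-T[:3,3]); s=q[:2]/q[2]
    s=s*(1+c['k1']*(s@s)); return s*f_of(c)+[c['cx'],c['cy']]
def tri(c1,p1,c2,p2):
    o1,d1=ray(c1,*p1);o2,d2=ray(c2,*p2)
    A=np.stack([d1,-d2],1);t=np.linalg.lstsq(A,o2-o1,rcond=None)[0]
    a=o1+t[0]*d1;b=o2+t[1]*d2; return (a+b)/2,np.linalg.norm(a-b)
import pickle
def save(c,fn): pickle.dump(c,open(fn+'.pkl','wb'))
def load(fn): return pickle.load(open(fn+'.pkl','rb'))
E
python3 - <<'E'
from h import *
for n in ['top','side','wrist']:
    c=snap(n,n+'0'); save(c,n+'0'); print(n,{k:np.round(v,3) for k,v in c.items() if k!='frame'})
s=sense(); print(s); 
try: print(hold_point_z)
except Exception as e: print(e)
E
```

```text
top {'fov_y': np.float64(46.231), 'cx': np.float64(283.525), 'cy': np.float64(206.911), 'k1': np.float64(0.014), 'world_from_camera': array([[ 1.700e-02, -9.860e-01,  1.670e-01,  3.530e-01],
       [-1.000e+00, -1.700e-02, -1.000e-03,  4.500e-02],
       [ 4.000e-03, -1.670e-01, -9.860e-01,  1.415e+00],
       [ 0.000e+00,  0.000e+00,  0.000e+00,  1.000e+00]])}
side {'fov_y': np.float64(54.727), 'cx': np.float64(277.922), 'cy': np.float64(210.027), 'k1': np.float64(-0.021), 'world_from_camera': array([[-0.803, -0.285,  0.524,  0.108],
       [-0.596,  0.356, -0.719,  0.713],
       [ 0.018, -0.89 , -0.456,  0.535],
       [ 0.   ,  0.   ,  0.   ,  1.   ]])}
wrist {'fov_y': np.float64(59.386), 'cx': np.float64(288.549), 'cy': np.float64(209.394), 'k1': np.float64(-0.082), 'world_from_camera': array([[-0.286,  0.925,  0.251,  0.109],
       [ 0.958,  0.276,  0.076, -0.62 ],
       [ 0.001,  0.262, -0.965,  0.383],
       [ 0.   ,  0.   ,  0.   ,  1.   ]])}
{'time_s': 0.15, 'joints': array([-5.85237921e+01,  2.20831024e+01,  3.97483127e-01, -1.99184735e-02,
       -6.84110169e+01, -1.48176096e+01]), 'joint_velocities': array([-0.03854057, -0.06875589,  0.12293572, -0.0187652 , -0.05358726,
        0.02418481]), 'effort': array([-2.07237907e-03, -3.91050768e+01,  1.87585026e+01,  4.22243357e+00,
        1.23353177e-02, -1.51841778e-04]), 'tcp_pos': array([ 0.1790607 , -0.59832888,  0.2216847 ]), 'ee_rot': array([[-9.58066594e-01, -2.86544998e-01, -6.04957029e-04],
       [-2.86545612e-01,  9.58065253e-01,  1.60721173e-03],
       [ 1.19049826e-04,  1.71316365e-03, -9.99998525e-01]]), 'wrist_force': array([-0.27812199,  0.01954018, -0.14592047]), 'moment': array([-0.02231779, -0.00697275, -0.02516416]), 'gripper_width': 1.0028576935261777}
-0.0187
```

View pics/top0.png

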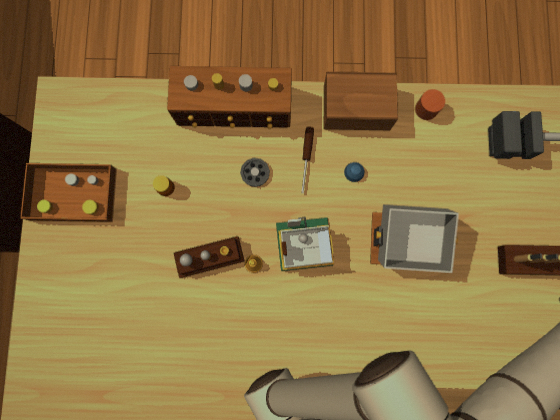

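View pics/side0.png

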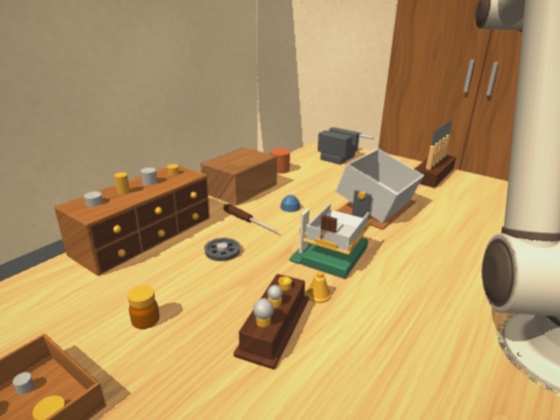

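View pics/wrist0.png

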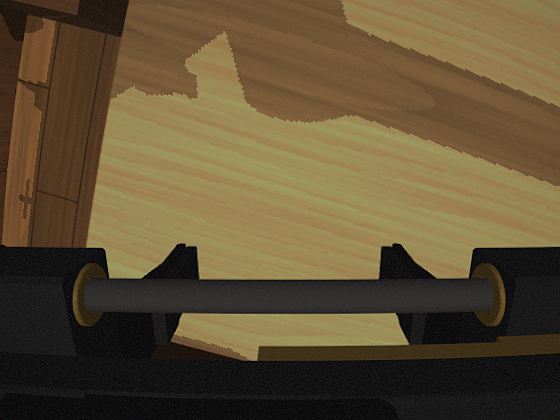

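```bash
python3 - <<'E'
from h import *
a=load('top0')['frame'][:,:,::-1]; b=load('side0')['frame'][:,:,::-1]
cv2.imwrite('pics/t1.png',cv2.resize(a[195:285,165:345],None,fx=4.4,fy=4.4,interpolation=cv2.INTER_CUBIC))
cv2.imwrite('pics/t2.png',cv2.resize(a[190:290,350:480],None,fx=5,fy=5,interpolation=cv2.INTER_CUBIC))
cv2.imwrite('pics/s1.png',cv2.resize(b[190:365,230:390],None,fx=3.4,fy=3.4,interpolation=cv2.INTER_CUBIC))
cv2.imwrite('pics/s2.png',cv2.resize(b[140:230,320:440],None,fx=5,fy=5,interpolation=cv2.INTER_CUBIC))
E
```

```text
(no output)
```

View pics/t1.png

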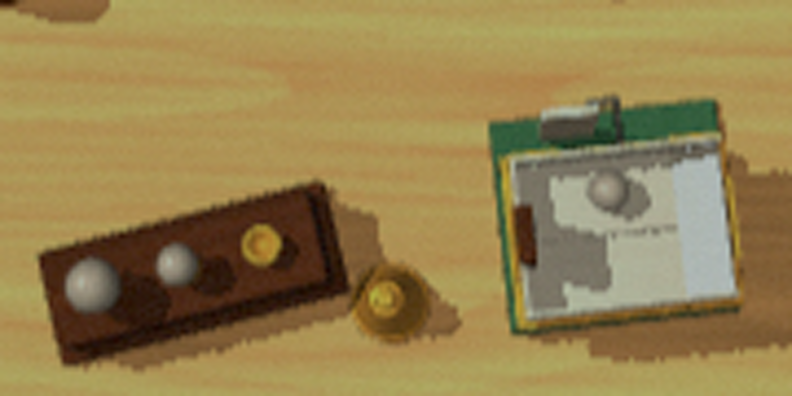

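View pics/t2.png

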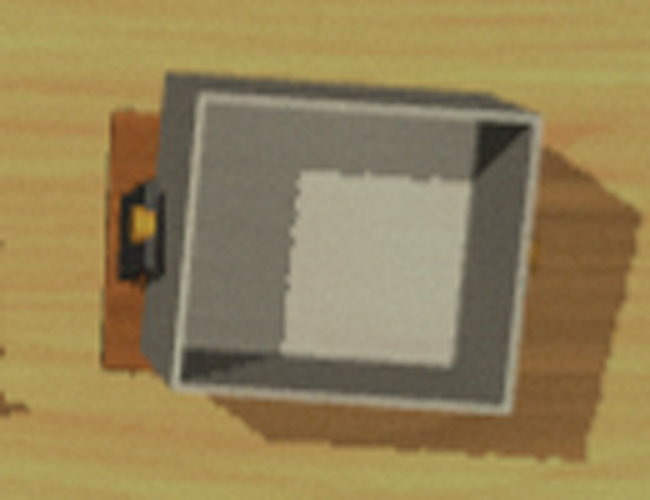

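View pics/s1.png

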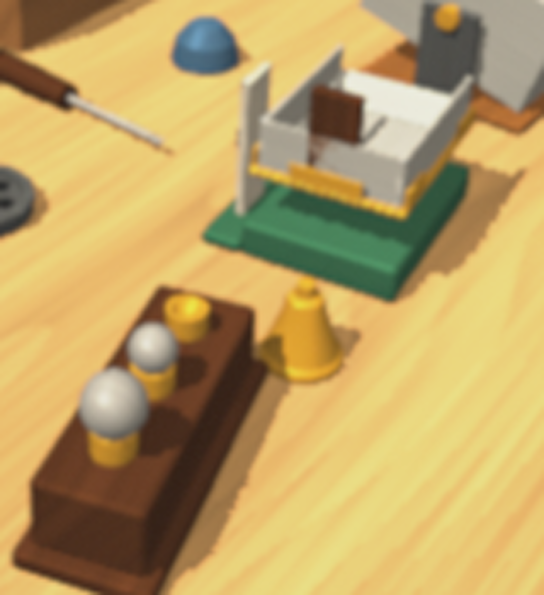

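View pics/s2.png

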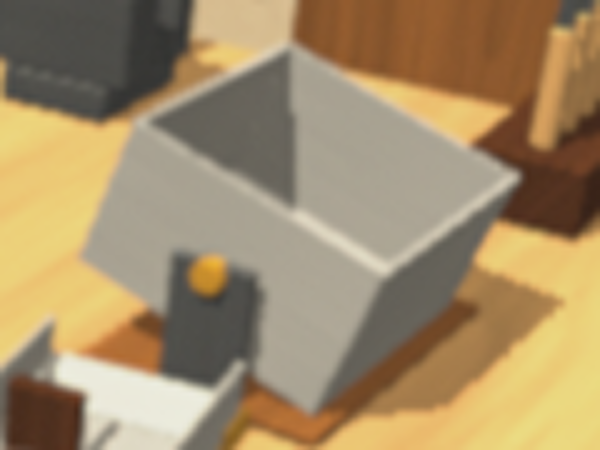

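```bash
python3 - <<'E'
from h import *
t=load('top0');s=load('side0')
def blob(c,x0,y0,x1,y1):
    h=cv2.cvtColor(c['frame'][y0:y1,x0:x1],cv2.COLOR_RGB2HSV)
    m=((h[:,:,1]<70)&(h[:,:,2]>70)).astype(np.uint8)
    cs,_=cv2.findContours(m,cv2.RETR_EXTERNAL,cv2.CHAIN_APPROX_NONE)
    for k in cs:
        if cv2.contourArea(k)>20:
            (u,v),r=cv2.minEnclosingCircle(k); u2=cv2.moments(k); yield (u+x0,v+y0,r,u2['m10']/u2['m00']+x0,u2['m01']/u2['m00']+y0)
print('top');[print(np.round(b,1)) for b in blob(t,170,240,245,280)]
print('side');[print(np.round(b,1)) for b in blob(s,240,275,300,330)]
for (u,v),z in [((185.9,259.8),.084),((205.5,255),.079),((303.2,238.2),.079),((224.5,250.8),.069)]:
    print(np.round(onz(t,u,v,z),4))
# scale points, triangulated by hand: t1 /4.4+(165,195), s1 /3.4+(230,190)
T=lambda x,y:(x/4.4+165,y/4.4+195)
S=lambda x,y:(x/3.4+230,y/3.4+190)
for n,a,b in [('largeball',T(92,284),S(114,404)),('small',T(177,264),S(153,347)),('emptycup',T(262,243),S(187,305)),('tab top mid',T(518,235),S(337,97)),
  ('tab corner near plate',T(518,207),S(312,86)),('mouth left corner',T(718,152),S(341,52)),('mouth right corner',T(741,303),S(472,80)),('back right',T(527,323),S(405,160)),('back left',T(510,163),S(264,122)),('plate top L',T(543,122),S(246,72)),('plate top R',T(598,112),S(268,66))]:
    p,g=tri(t,a,s,b); print(n,np.round(p,4),round(g,4))
E
```

```text
top
[185.3 259.3   6.  185.1 259.4]
[204.5 254.6   4.4 204.5 254.7]
side
[263.1 308.3  10.5 263.1 308.3]
[274.3 291.9   7.4 274.3 291.5]
[0.4291 0.3042 0.084 ]
[0.4432 0.2528 0.079 ]
[ 0.4933 -0.0112  0.079 ]
[0.4561 0.2031 0.069 ]
largeball [0.43   0.3042 0.0848] 0.0008
small [0.4437 0.2537 0.0809] 0.0017
emptycup [0.4582 0.2031 0.0711] 0.0015
tab top mid [0.4607 0.0445 0.1339] 0.0015
tab corner near plate [0.4776 0.0451 0.1361] 0.0028
mouth left corner [ 0.5198 -0.0754  0.0991] 0.009
mouth right corner [ 0.4269 -0.09    0.1013] 0.0063
back right [0.4118 0.0388 0.104 ] 0.0046
back left [0.5076 0.0504 0.1023] 0.0027
plate top L [0.5323 0.0319 0.1225] 0.0069
plate top R [ 0.5389 -0.0024  0.1115] 0.0031
```

```bash
python3 - <<'E'
from h import *
t=load('top0');s=load('side0')
T=lambda x,y:(x/5+350,y/5+190)
S=lambda x,y:(x/5+320,y/5+140)
for n,a,b in [('+x+y',T(200,95),S(142,123)),('+x-y',T(538,117),S(290,47)),('-x-y',T(510,410),S(518,176)),('-x+y',T(178,386),S(385,270)),('pivot',T(145,222),S(208,275))]:
    p,g=tri(t,a,s,b); print(n,np.round(p,4),round(g,4))
from scipy.spatial.transform import Rotation as R
from scipy.optimize import least_squares
st=sense(); q=st['joints']
B=lambda s4,s6,q:(R.from_euler('z',q[0],degrees=True)*R.from_euler('y',q[1]-q[2],degrees=True)*R.from_euler('x',s4*q[3],degrees=True)*R.from_euler('y',-q[4],degrees=True)*R.from_euler('x',s6*q[5],degrees=True))
for s6 in (1,-1):
    print(s6, np.round((B(1,s6,q).inv()*R.from_matrix(st['ee_rot'])).as_matrix(),3))
E
```

```text
+x+y [ 0.5659 -0.2346  0.147 ] 0.0018
+x-y [ 0.558  -0.4106  0.1461] 0.0009
-x-y [ 0.4082 -0.4044  0.103 ] 0.0002
-x+y [ 0.4177 -0.2289  0.1043] 0.0004
pivot [ 0.5081 -0.2176  0.079 ] 0.0015
1 [[ 0.001 -0.     1.   ]
 [-0.869  0.495  0.001]
 [-0.495 -0.869  0.   ]]
-1 [[ 0.001 -0.     1.   ]
 [-1.     0.     0.001]
 [-0.    -1.    -0.   ]]
```

```bash
cat >> h.py <<'E'
from scipy.spatial.transform import Rotation as R
M=np.array([[0,0,1],[-1,0,0],[0,-1,0.]])
def wrist(Rt,j1,p,s4):
    W=(R.from_euler('z',j1,degrees=True)*R.from_euler('y',p,degrees=True)).inv().as_matrix()@Rt@M.T
    out=[]
    e=R.from_matrix(W).as_euler('XYX',degrees=True) 
    for a,b,c in [(e[0],e[1],e[2]),(e[0]+180,-e[1],e[2]+180)]:
        if b>0: out.append(np.round([(s4*a+180)%360-180,-b,(-c+180)%360-180]))
    return out
def down(azy,tilt=0):
    # tool y azimuth azy deg, tool z down; scoop x = -84 ; tilt about scoop y
    y=np.array([np.cos(np.radians(azy)),np.sin(np.radians(azy)),0]);z=np.array([0,0,-1.])
    return np.stack([np.cross(y,z),y,z],1)
E
python3 - <<'E'
from h import *
def tilt(Rt,az,deg):
    a=np.radians(az); ys=np.array([-np.sin(a),np.cos(a),0])
    return R.from_rotvec(ys*np.radians(deg)).as_matrix()@Rt
for s4 in (1,-1):
  for az in (-84,96):
    for j1 in (-5,-25,-15):
      for p in (15,40):
        print(s4,az,j1,p,[wrist(tilt(down(az),-84,d),j1,p,s4) for d in (0,20,48)])
E
```

```text
1 -84 -5 15 [[array([  0., -75., 101.])], [array([ 20., -80., 105.])], [array([ 47., -88., 108.])]]
1 -84 -5 40 [[array([ -0., -50., 101.])], [array([ 24., -56., 115.])], [array([ 50., -71., 127.])]]
1 -84 -25 15 [[array([  0., -75., 121.])], [array([ 17., -86., 124.])], [array([  41., -101.,  122.])]]
1 -84 -25 40 [[array([  0., -50., 121.])], [array([ 19., -62., 132.])], [array([ 40., -82., 138.])]]
1 -84 -15 15 [[array([ -0., -75., 111.])], [array([ 19., -83., 115.])], [array([ 44., -95., 115.])]]
1 -84 -15 40 [[array([  0., -50., 111.])], [array([ 22., -59., 124.])], [array([ 45., -77., 133.])]]
1 96 -5 15 [[array([  0., -75., -79.])], [array([ 20., -80., -75.])], [array([ 47., -88., -72.])]]
1 96 -5 40 [[array([  0., -50., -79.])], [array([ 24., -56., -65.])], [array([ 50., -71., -53.])]]
1 96 -25 15 [[array([  0., -75., -59.])], [array([ 17., -86., -56.])], [array([  41., -101.,  -58.])]]
1 96 -25 40 [[array([  0., -50., -59.])], [array([ 19., -62., -48.])], [array([ 40., -82., -42.])]]
1 96 -15 15 [[array([  0., -75., -69.])], [array([ 19., -83., -65.])], [array([ 44., -95., -
[... 627 characters left out ...]
15 40 [[array([ -0., -50., 111.])], [array([-22., -59., 124.])], [array([-45., -77., 133.])]]
-1 96 -5 15 [[array([  0., -75., -79.])], [array([-20., -80., -75.])], [array([-47., -88., -72.])]]
-1 96 -5 40 [[array([  0., -50., -79.])], [array([-24., -56., -65.])], [array([-50., -71., -53.])]]
-1 96 -25 15 [[array([  0., -75., -59.])], [array([-17., -86., -56.])], [array([ -41., -101.,  -58.])]]
-1 96 -25 40 [[array([  0., -50., -59.])], [array([-19., -62., -48.])], [array([-40., -82., -42.])]]
-1 96 -15 15 [[array([  0., -75., -69.])], [array([-19., -83., -65.])], [array([-44., -95., -65.])]]
-1 96 -15 40 [[array([  0., -50., -69.])], [array([-22., -59., -56.])], [array([-45., -77., -47.])]]
```

```bash
cat >> h.py <<'E'
def rel(P,Rt):
    s=sense(); R0=np.array(s['ee_rot']); p0=np.array(s['tcp_pos'])
    return np.round(np.r_[R0.T@(np.asarray(P)-p0), R.from_matrix(R0.T@Rt).as_rotvec()],4)
def tiltm(Rt,az,deg):
    a=np.radians(az); ys=np.array([-np.sin(a),np.cos(a),0])
    return R.from_rotvec(ys*np.radians(deg)).as_matrix()@Rt
def st():
    s=sense(); print(round(s['time_s'],2),np.round(s['tcp_pos'],4),'z',np.round(s['ee_rot'][:,2],3),'yaz',np.round(np.degrees(np.arctan2(s['ee_rot'][1,1],s['ee_rot'][0,1])),2),'F',np.round(s['wrist_force'],1),'w',np.round(s['gripper_width'],3),'q',np.round(s['joints'],1))
E
python3 - <<'E'
from h import *
for P,a in [((.38,-.2,.222),140),((.46,.05,.222),196),((.4295,.304,.18),196)]: print(list(rel(P,down(a))))
E
```

```text
[np.float64(-0.3067), np.float64(0.324), np.float64(0.0002), np.float64(0.0017), np.float64(0.0004), np.float64(-0.582)]
[np.float64(-0.4549), np.float64(0.5406), np.float64(0.0006), np.float64(0.0014), np.float64(0.0012), np.float64(-1.5594)]
[np.float64(-0.4985), np.float64(0.7927), np.float64(0.043), np.float64(0.0014), np.float64(0.0012), np.float64(-1.5594)]
```

Emit:
jog_arm --pt "-1 -0.307 0.324 0 0 0 -0.58" --pt "-1 -0.307 0.324 0 0 0 -0.58" --pt "-1 -0.307 0.324 0 0 0 -0.58" --pt "-1 -0.307 0.324 0 0 0 -0.58" --pt "-1 -0.307 0.324 0 0 0 -0.58" --pt "-1 -0.307 0.324 0 0 0 -0.58" --pt "-1 -0.307 0.324 0 0 0 -0.58" --pt "-1 -0.307 0.324 0 0 0 -0.58" --pt "-1 -0.307 0.324 0 0 0 -0.58" --pt "-1 -0.455 0.541 0 0 0 -1.56"

```text
time_s: 0.98
tcp_pos: [0.363, -0.223, 0.2226]
ee_rot: [[-0.542, -0.84, 0.001], [-0.84, 0.542, -0.0], [-0.0, -0.001, -1.0]]
wrist_force: [1.4, 0.2, 0.8]
gripper_width: 0.999
```

```bash
python3 - <<'E'
from h import *
st()
for P,a in [((.46,.05,.222),196),((.4295,.304,.18),196)]: print(np.array2string(rel(P,down(a)),separator=','))
E
```

```text
0.98 [ 0.363  -0.223   0.2226] z [ 0.001 -0.    -1.   ] yaz 147.16 F [1.4 0.2 0.8] w 0.999 q [ -9.5   2.2 -25.5   0.  -62.3 -23.3]
[-2.819e-01, 6.660e-02, 6.000e-04,-6.000e-04,-1.000e-04,-8.525e-01]
[-4.788e-01, 2.300e-01, 4.260e-02,-6.000e-04,-1.000e-04,-8.525e-01]
```

Emit:
jog_arm --pt "-1 -0.282 0.067 0 0 0 -0.85" --pt "-1 -0.282 0.067 0 0 0 -0.85" --pt "-1 -0.282 0.067 0 0 0 -0.85" --pt "-1 -0.282 0.067 0 0 0 -0.85" --pt "-1 -0.282 0.067 0 0 0 -0.85" --pt "-1 -0.282 0.067 0 0 0 -0.85" --pt "-1 -0.479 0.23 0.042 0 0 -0.85" --pt "-1 -0.479 0.23 0.042 0 0 -0.85" --pt "-1 -0.479 0.23 0.042 0 0 -0.85" --pt "-1 -0.479 0.23 0.042 0 0 -0.85"

```text
time_s: 1.82
tcp_pos: [0.4361, 0.1775, 0.1985]
ee_rot: [[0.272, -0.962, -0.0], [-0.962, -0.272, 0.0], [-0.0, 0.0, -1.0]]
wrist_force: [0.7, 0.2, 0.2]
gripper_width: 0.996
```

```bash
python3 - <<'E'
from h import *
st()
for P,a in [((.4295,.304,.15),196)]: print(np.array2string(rel(P,down(a)),separator=','))
E
```

```text
1.82 [0.4361 0.1775 0.1985] z [-0.  0. -1.] yaz -164.23 F [0.7 0.2 0.2] w 0.996 q [ 42.    8.1 -22.5  -0.  -59.4 -26.2]
[-1.235e-01,-2.810e-02, 4.860e-02, 0.000e+00, 1.000e-04,-3.900e-03]
```

Emit:
jog_arm --pt "-0.4 -0.1235 -0.028 0.048 0 0 0" --pt "-0.4 -0.1235 -0.028 0.048 0 0 0" --pt "-0.4 -0.1235 -0.028 0.048 0 0 0" --pt "-0.4 -0.1235 -0.028 0.048 0 0 0" --pt "-0.4 -0.1235 -0.028 0.048 0 0 0" --pt "-0.4 -0.1235 -0.028 0.048 0 0 0" --pt "-0.4 -0.1235 -0.028 0.048 0 0 0" --pt "-0.4 -0.1235 -0.028 0.048 0 0 0" --pt "-0.4 -0.1235 -0.028 0.048 0 0 0" --pt "-0.4 -0.1235 -0.028 0.048 0 0 0"

```text
time_s: 2.65
tcp_pos: [0.4306, 0.3012, 0.1515]
ee_rot: [[0.27, -0.963, 0.001], [-0.963, -0.27, 0.001], [-0.001, -0.001, -1.0]]
wrist_force: [0.2, -1.0, 0.4]
gripper_width: 0.7
```

```bash
python3 - <<'E'
from h import *
st(); c=snap('wrist','w1'); save(c,'w1')
print(proj(c,(.4295,.304,.0845)),proj(c,sense()['tcp_pos']))
for P,a in [((.4295,.304,.0735),196)]: print(np.array2string(rel(P,down(a)),separator=','))
E
```

```text
2.65 [0.4306 0.3012 0.1515] z [ 0.001  0.001 -1.   ] yaz -164.32 F [ 0.2 -1.   0.4] w 0.7 q [ 52.7  16.1 -19.4  -0.  -54.4 -37. ]
[286.91372886 229.45221468] [285.6418101  268.07908146]
[-0.0028, 0.0003, 0.0779,-0.0009, 0.0007,-0.0055]
```

View pics/w1.png

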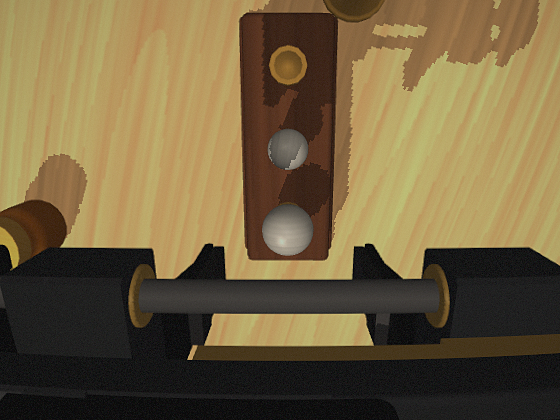

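The wrist view shows the large ball at (288, 229), where I predicted (287, 229), centred between the fingers. The row runs straight up the picture, so I'm going down.

Emit:
jog_arm --pt "-0.4 -0.003 0 0.03 0 0 0" --pt "-0.4 -0.003 0 0.06 0 0 0" --pt "-0.4 -0.003 0 0.078 0 0 0" --pt "-0.4 -0.003 0 0.078 0 0 0" --pt "-0.4 -0.003 0 0.078 0 0 0" --pt "1 -0.003 0 0.078 0 0 0" --pt "1 -0.003 0 0.078 0 0 0" --pt "1 -0.003 0 0.078 0 0 0" --pt "1 -0.003 0 0.078 0 0 0" --pt "1 -0.003 0 0.078 0 0 0"

```text
time_s: 3.53
tcp_pos: [0.4296, 0.3052, 0.0736]
ee_rot: [[0.272, -0.962, 0.001], [-0.962, -0.272, 0.001], [-0.001, -0.001, -1.0]]
wrist_force: [0.1, -1.3, -0.1]
gripper_width: 0.407
```

```bash
python3 - <<'E'
from h import *
st()
E
```

```text
3.53 [0.4296 0.3052 0.0736] z [ 0.001  0.001 -1.   ] yaz -164.24 F [ 0.1 -1.3 -0.1] w 0.407 q [ 53.   21.8 -24.4   0.  -43.6 -37.3]
```

Emit:
jog_arm --pt "1 0 0 0 0 0 0" --pt "1 0 0 0 0 0 0" --pt "1 0 0 -0.015 0 0 0" --pt "1 0 0 -0.03 0 0 0" --pt "1 0 0 -0.05 0 0 0" --pt "1 0 0 -0.075 0 0 0" --pt "1 0 0 -0.1 0 0 0" --pt "1 0 0 -0.12 0 0 0" --pt "1 0 0 -0.12 0 0 0" --pt "1 0 0 -0.12 0 0 0"

```text
time_s: 4.37
tcp_pos: [0.4291, 0.305, 0.1931]
ee_rot: [[0.271, -0.963, 0.0], [-0.963, -0.271, 0.001], [-0.001, -0.0, -1.0]]
wrist_force: [-1.3, -0.8, -2.2]
gripper_width: 0.378
```

```bash
python3 - <<'E'
from h import *
st(); c=snap('wrist','w2')
for P,a in [((.46,.15,.193),130),((.443,-.013,.193),96)]: print(np.array2string(rel(P,down(a)),separator=','))
E
```

```text
4.37 [0.4291 0.305  0.1931] z [ 0.     0.001 -1.   ] yaz -164.27 F [-1.3 -0.8 -2.2] w 0.378 q [ 53.   13.9 -15.9  -0.1 -60.2 -37.3]
[ 0.1571, 0.0115,-0.0012, 0.0017,-0.0014, 1.1471]
[ 3.0940e-01, 7.2100e-02,-1.0000e-03, 1.3000e-03,-2.0000e-03, 1.7405e+00]
```

View pics/w2.png

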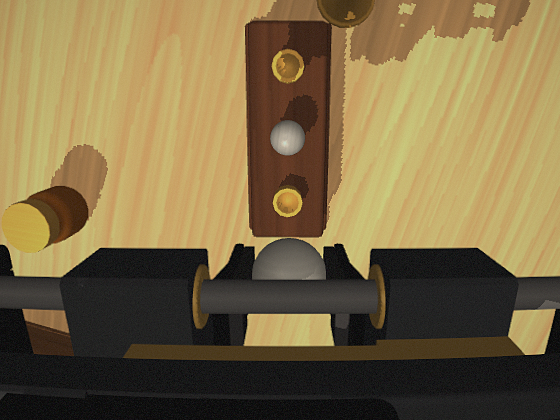

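The ball is held at (290, 262) between the pads with the opening at 33 mm. The cup below it is empty and the spare ball hasn't moved.

Emit:
jog_arm --pt "1 0.309 0.072 0 0 0 1.74" --pt "1 0.309 0.072 0 0 0 1.74" --pt "1 0.309 0.072 0 0 0 1.74" --pt "1 0.309 0.072 0 0 0 1.74" --pt "1 0.309 0.072 0 0 0 1.74" --pt "1 0.309 0.072 0 0 0 1.74" --pt "1 0.309 0.072 0 0 0 1.74" --pt "1 0.309 0.072 0 0 0 1.74" --pt "1 0.309 0.072 0 0 0 1.74" --pt "1 0.309 0.072 0 0 0 1.74"

```text
time_s: 5.25
tcp_pos: [0.4424, -0.0141, 0.1907]
ee_rot: [[-0.833, -0.553, -0.005], [-0.553, 0.833, -0.001], [0.004, 0.002, -1.0]]
wrist_force: [1.1, 0.3, -0.7]
gripper_width: 0.376
```

```bash
python3 - <<'E'
from h import *
st()
for P,a in [((.443,-.013,.193),96)]: print(np.array2string(rel(P,down(a)),separator=','))
E
```

```text
5.25 [ 0.4424 -0.0141  0.1907] z [-0.005 -0.001 -1.   ] yaz 123.54 F [ 1.1  0.3 -0.7] w 0.376 q [ 19.3   5.9 -26.4  -0.1 -58.  -75.7]
[-0.0011, 0.0006,-0.0023, 0.0008,-0.0047, 0.4807]
```

Emit:
jog_arm --pt "1 0 0 0 0 0 0.48" --pt "1 0 0 0 0 0 0.48" --pt "1 0 0 0 0 0 0.48" --pt "1 0 0 0 0 0 0.48" --pt "1 0 0 0 0 0 0.48" --pt "1 0 0 0 0 0 0.48" --pt "1 0 0 0 0 0 0.48" --pt "1 0 0 0 0 0 0.48" --pt "1 0 0 0 0 0 0.48" --pt "1 0 0 0 0 0 0.48"

```text
time_s: 6.08
tcp_pos: [0.444, -0.0121, 0.1927]
ee_rot: [[-0.993, -0.116, -0.0], [-0.116, 0.993, 0.0], [0.0, 0.0, -1.0]]
wrist_force: [0.4, 0.2, -1.2]
gripper_width: 0.374
```

```bash
python3 - <<'E'
from h import *
st(); c=snap('wrist','w3'); save(c,'w3'); t=snap('top'); save(t,'top3'); save(snap('side'),'side3')
cv2.imwrite('pics/t3.png',cv2.resize(t['frame'][195:285,225:345,::-1],None,fx=6,fy=6,interpolation=cv2.INTER_CUBIC))
print(proj(c,(.443,-.013,.088)),proj(c,(.493,-.011,.084)))
for P,a in [((.443,-.013,.078),96)]: print(np.array2string(rel(P,down(a)),separator=','))
E
```

```text
6.08 [ 0.444  -0.0121  0.1927] z [-0.  0. -1.] yaz 96.67 F [ 0.4  0.2 -1.2] w 0.374 q [  19.5    5.8  -26.2   -0.   -58.  -102.9]
[289.02155061 208.85196654] [284.20233889 268.1162651 ]
[ 1.100e-03,-8.000e-04, 1.148e-01, 0.000e+00, 1.000e-04, 1.140e-02]
```

View pics/w3.png

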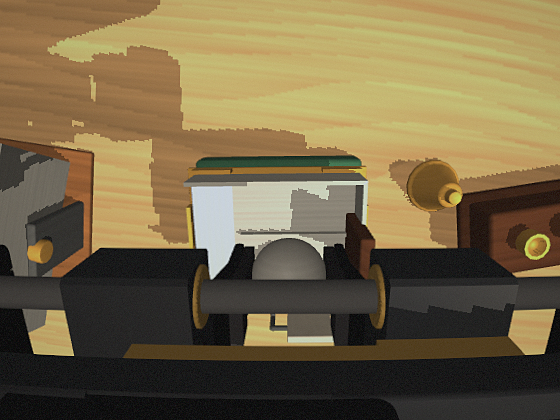

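View pics/t3.png

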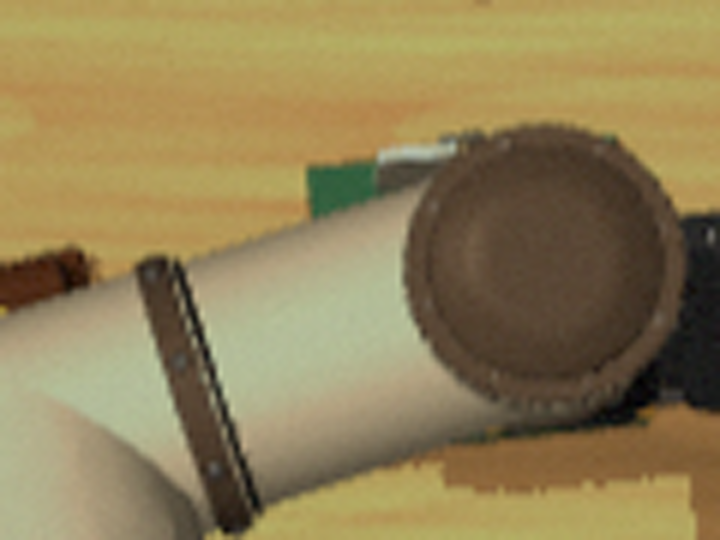

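```bash
python3 - <<'E'
from h import *
c=load('w3')
for n,u,v,z in [('rib',300,232.5,.077),('wall out L',187,184,.102),('wall out R',367,180,.102),('tabtop near corner',347,213,.134),('back inner corner',358,184,.102)]: print(n,np.round(onz(c,u,v,z),4))
E
```

```text
rib [ 0.4642 -0.0017  0.077 ]
wall out L [ 0.4296 -0.0865  0.102 ]
wall out R [0.4123 0.0381 0.102 ]
tabtop near corner [0.4291 0.0216 0.134 ]
back inner corner [0.4158 0.0323 0.102 ]
```

Rib, walls and tab all match the top/side fix to within 2 mm. I'll lower the ball into the free channel.

Emit:
jog_arm --pt "1 0.0015 -0.001 0.035 0 0 0.01" --pt "1 0.0015 -0.001 0.07 0 0 0.01" --pt "1 0.0015 -0.001 0.09 0 0 0.01" --pt "1 0.0015 -0.001 0.105 0 0 0.01" --pt "1 0.0015 -0.001 0.115 0 0 0.01" --pt "1 0.0015 -0.001 0.115 0 0 0.01" --pt "1 0.0015 -0.001 0.115 0 0 0.01" --pt "1 0.0015 -0.001 0.115 0 0 0.01" --pt "1 0.0015 -0.001 0.115 0 0 0.01" --pt "1 0.0015 -0.001 0.115 0 0 0.01"

```text
time_s: 7.07
tcp_pos: [0.4433, -0.0131, 0.0787]
ee_rot: [[-0.994, -0.106, 0.002], [-0.106, 0.994, 0.001], [-0.002, 0.0, -1.0]]
wrist_force: [0.9, -0.2, -1.4]
gripper_width: 0.373
```

```bash
python3 - <<'E'
from h import *
st(); c=snap('wrist','w4')
E
```

```text
7.07 [ 0.4433 -0.0131  0.0787] z [ 0.002  0.001 -1.   ] yaz 96.07 F [ 0.9 -0.2 -1.4] w 0.373 q [  19.4   14.5  -35.4    0.   -40.  -103.4]
```

View pics/w4.png

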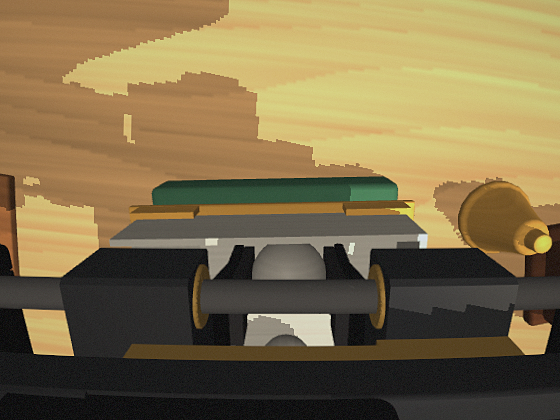

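The ball is inside the scoop walls between the fingers (290, 262). The small ball lies beyond the rib at (287, 342). I'll release it.

Emit:
jog_arm --pt "0.1 0 0 0.001 0 0 0" --pt "0 0 0 0.001 0 0 0" --pt "-0.1 0 0 0.001 0 0 0" --pt "-0.1 0 0 0.001 0 0 0" --pt "-0.1 0 0 0.001 0 0 0" --pt "-0.1 0 0 -0.02 0 0 0" --pt "-0.1 0 0 -0.05 0 0 0" --pt "-0.1 0 0 -0.08 0 0 0" --pt "-0.1 0 0 -0.11 0 0 0" --pt "-0.1 0 0 -0.11 0 0 0"

```text
time_s: 7.95
tcp_pos: [0.4465, -0.0126, 0.1938]
ee_rot: [[-0.994, -0.107, 0.013], [-0.107, 0.994, 0.002], [-0.013, 0.001, -1.0]]
wrist_force: [0.2, -0.2, 0.0]
gripper_width: 0.548
```

```bash
python3 - <<'E'
from h import *
st(); 
for P,a in [((.461,.0445,.19),96)]: print(np.array2string(rel(P,down(a)),separator=','))
E
```

```text
7.95 [ 0.4465 -0.0126  0.1938] z [ 0.013  0.002 -1.   ] yaz 96.15 F [ 0.2 -0.2  0. ] w 0.548 q [  19.4    5.6  -26.4    0.2  -57.4 -103.4]
[-0.0205, 0.0552, 0.0041, 0.0007, 0.0127, 0.0026]
```

Emit:
jog_arm --pt "-0.1 0 -0.05 -0.02 0 0 0" --pt "-0.1 0 -0.1 -0.05 0 0 0" --pt "-0.1 0 -0.14 -0.08 0 0 0" --pt "-0.1 0 -0.18 -0.08 0 0 0" --pt "-0.1 0 -0.21 -0.08 0 0 0" --pt "-0.1 0 -0.21 -0.08 0 0 0" --pt "-0.1 0 -0.21 -0.08 0 0 0" --pt "-0.1 0 -0.21 -0.08 0 0 0" --pt "-0.1 0 -0.21 -0.08 0 0 0" --pt "-0.1 0 -0.21 -0.08 0 0 0"

```text
time_s: 8.78
tcp_pos: [0.4646, -0.2212, 0.2675]
ee_rot: [[-0.994, -0.107, -0.001], [-0.107, 0.994, 0.0], [0.001, 0.0, -1.0]]
wrist_force: [0.5, 0.9, 0.0]
gripper_width: 0.552
```

```bash
python3 - <<'E'
from h import *
st(); 
for n in ('top','side','wrist'): c=snap(n); save(c,n+'5'); globals()[n]=c
a=top['frame'][:,:,::-1]; b=side['frame'][:,:,::-1]
cv2.imwrite('pics/t5.png',cv2.resize(a[195:285,225:345],None,fx=6,fy=6,interpolation=cv2.INTER_CUBIC))
cv2.imwrite('pics/s5.png',cv2.resize(b[190:280,280:380],None,fx=6,fy=6,interpolation=cv2.INTER_CUBIC))
cv2.imwrite('pics/w5.png',wrist['frame'][:,:,::-1])
E
```

```text
8.78 [ 0.4646 -0.2212  0.2675] z [-0.001  0.    -1.   ] yaz 96.13 F [0.5 0.9 0. ] w 0.552 q [ -7.4   9.5 -10.5  -0.  -70.1 -76.5]
```

View pics/t5.png

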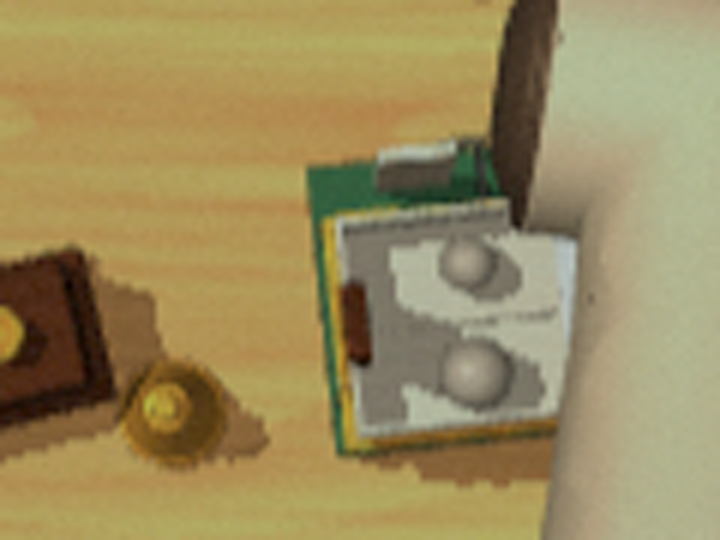

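View pics/s5.png

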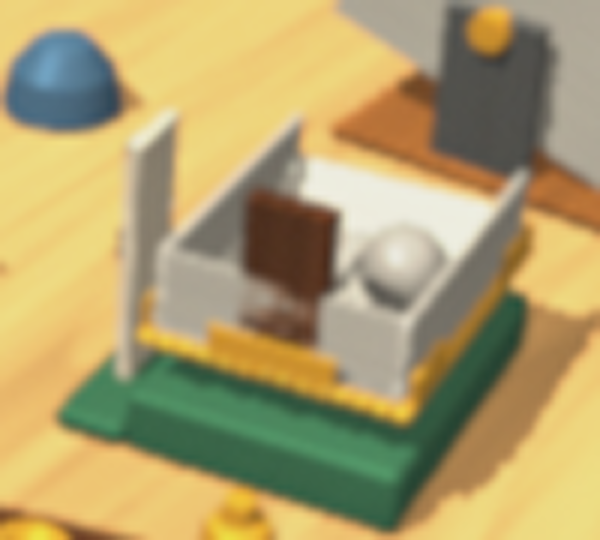

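View pics/w5.png

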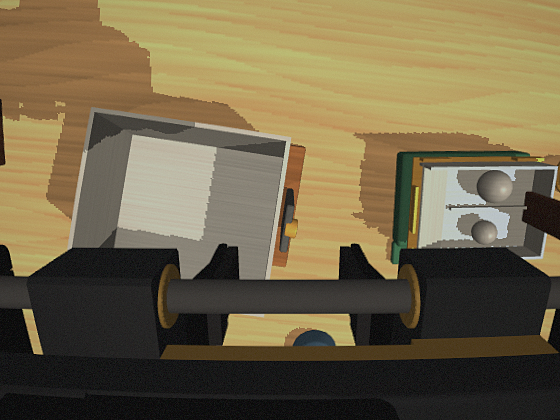

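```bash
python3 - <<'E'
from h import *
t=load('top5');s=load('side5');w=load('wrist5')
T=lambda x,y:(x/6+225,y/6+195)
S=lambda x,y:(x/6+280,y/6+190)
for n,a,b in [('tab +y top back',T(345,283),S(250,190)),('tab -y top back',T(350,362),S(340,210)),('back right',T(358,440),S(408,325)),('back left',T(340,222),S(162,243)),('large',T(476,374),S(400,262)),
 ]:
    p,g=tri(t,a,s,b); print(n,np.round(p,4),round(g,4))
for z in (.118,.12): print(np.round(onz(t,*T(357,322),z),4))
print('side/wrist tri large',tri(w,(494,186),s,S(400,262)),'top/wrist small',tri(w,(484,232),t,T(468,264)), 'l',tri(w,(494,186),t,T(476,374)))
E
```

```text
tab +y top back [0.4778 0.0452 0.1209] 0.0007
tab -y top back [0.4432 0.0425 0.1237] 0.0009
back right [0.4126 0.0389 0.0864] 0.0043
back left [0.5095 0.0485 0.0891] 0.0031
large [ 0.4433 -0.0142  0.0763] 0.0036
[0.4607 0.0395 0.118 ]
[0.4605 0.0395 0.12  ]
side/wrist tri large (array([ 0.44382518, -0.01589439,  0.07454993]), np.float64(0.004318200619620809)) top/wrist small (array([ 0.49238548, -0.01112121,  0.0678108 ]), np.float64(0.00016050063691911218)) l (array([ 0.44202407, -0.01509534,  0.07172026]), np.float64(0.00022248386772313772))
```

```bash
python3 - <<'E'
from h import *
for P,a in [((.461,.0392,.18),95.5)]: print(np.array2string(rel(P,down(a)),separator=','))
E
```

```text
[-0.0241, 0.2592, 0.0878, 0.    ,-0.    , 0.0116]
```

Emit:
jog_arm --pt "0.4 -0.024 0.259 0.05 0 0 0.01" --pt "0.4 -0.024 0.259 0.05 0 0 0.01" --pt "0.4 -0.024 0.259 0.05 0 0 0.01" --pt "0.4 -0.024 0.259 0.05 0 0 0.01" --pt "0.4 -0.024 0.259 0.05 0 0 0.01" --pt "0.4 -0.024 0.259 0.087 0 0 0.01" --pt "0.4 -0.024 0.259 0.087 0 0 0.01" --pt "0.4 -0.024 0.259 0.087 0 0 0.01" --pt "0.4 -0.024 0.259 0.087 0 0 0.01" --pt "0.4 -0.024 0.259 0.087 0 0 0.01"

```text
time_s: 9.77
tcp_pos: [0.4617, 0.0384, 0.1814]
ee_rot: [[-0.995, -0.097, 0.001], [-0.097, 0.995, -0.0], [-0.001, -0.0, -1.0]]
wrist_force: [-0.8, -0.4, 0.6]
gripper_width: 0.3
```

```bash
python3 - <<'E'
from h import *
st(); c=snap('wrist','w6');save(c,'w6')
print(proj(c,(.461,.0392,.12)),[proj(c,p) for p in [(.4778,.0452,.12),(.4432,.0425,.12)]])
for P,a in [((.461,.0392,.087),95.5)]: print(np.array2string(rel(P,down(a)),separator=','))
E
```

```text
9.77 [0.4617 0.0384 0.1814] z [ 0.001 -0.    -1.   ] yaz 95.58 F [-0.8 -0.4  0.6] w 0.3 q [  24.9    8.3  -25.     0.   -56.6 -109.4]
[291.82817161 227.19551149] [array([298.47059724, 252.62042864]), array([299.94915309, 200.57199073])]
[0.0009,0.0013,0.0947,0.0002,0.0018,0.0001]
```

View pics/w6.png

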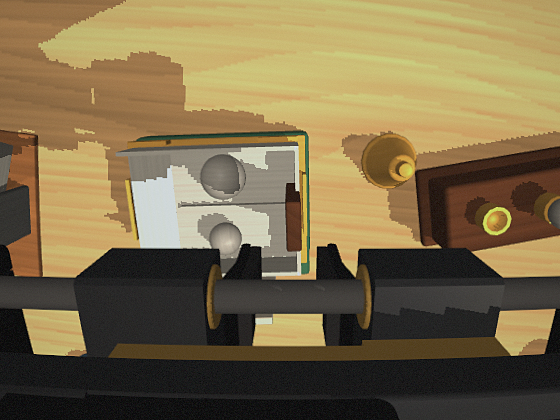

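```bash
python3 - <<'E'
from h import *
c=load('w6')
cv2.imwrite('pics/w6z.png',cv2.resize(c['frame'][165:275,200:330,::-1],None,fx=5.4,fy=5.4,interpolation=cv2.INTER_CUBIC))
E
```

```text
(no output)
```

View pics/w6z.png

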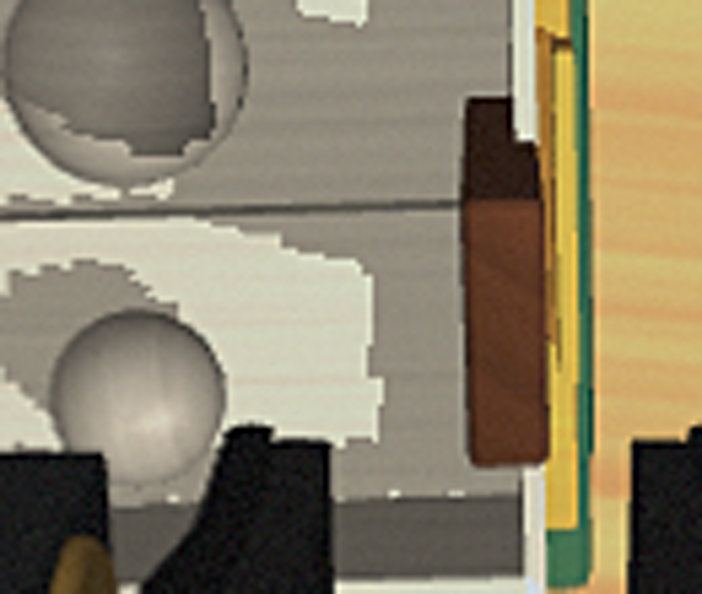

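```bash
python3 - <<'E'
from h import *
c=load('w6')
for z in (.118,.122): print(np.round(onz(c,294,226.5,z),4))
p=[onz(c,*q,.12) for q in [(286.1,202),(300.6,202),(301.5,250.6),(288,251.3)]]
print(np.round(p,4), [np.linalg.norm(p[i]-p[(i+1)%4]) for i in range(4)])
E
```

```text
[0.461  0.0406 0.118 ]
[0.4598 0.0404 0.122 ]
[[0.4449 0.034  0.12  ]
 [0.4441 0.043  0.12  ]
 [0.4762 0.047  0.12  ]
 [0.4775 0.0384 0.12  ]] [np.float64(0.009027606091436406), np.float64(0.03239358443660476), np.float64(0.008740155654884792), np.float64(0.03288575997912812)]
```

Emit:
jog_arm --pt "0.4 0.001 0.002 0.035 0 0 0.01" --pt "0.4 0.001 0.002 0.07 0 0 0.01" --pt "0.4 0.001 0.002 0.095 0 0 0.01" --pt "0.4 0.001 0.002 0.095 0 0 0.01" --pt "0.4 0.001 0.002 0.095 0 0 0.01" --pt "0.4 0.001 0.002 0.095 0 0 0.01" --pt "1 0.001 0.002 0.095 0 0 0.01" --pt "1 0.001 0.002 0.095 0 0 0.01" --pt "1 0.001 0.002 0.095 0 0 0.01" --pt "1 0.001 0.002 0.095 0 0 0.01"

```text
time_s: 10.65
tcp_pos: [0.4611, 0.0403, 0.0869]
ee_rot: [[-0.996, -0.087, 0.003], [-0.087, 0.996, 0.001], [-0.003, 0.001, -1.0]]
wrist_force: [0.2, 0.0, 0.8]
gripper_width: 0.117
```

```bash
python3 - <<'E'
from h import *
st(); c=snap('wrist','w7');save(c,'w7'); s=snap('side')
cv2.imwrite('pics/s7.png',cv2.resize(s['frame'][150:280,250:390,::-1],None,fx=4.5,fy=4.5,interpolation=cv2.INTER_CUBIC))
E
```

```text
10.65 [0.4611 0.0403 0.0869] z [ 0.003  0.001 -1.   ] yaz 94.97 F [0.2 0.  0.8] w 0.117 q [  25.2   15.4  -32.4    0.   -42.1 -110.3]
```

View pics/w7.png

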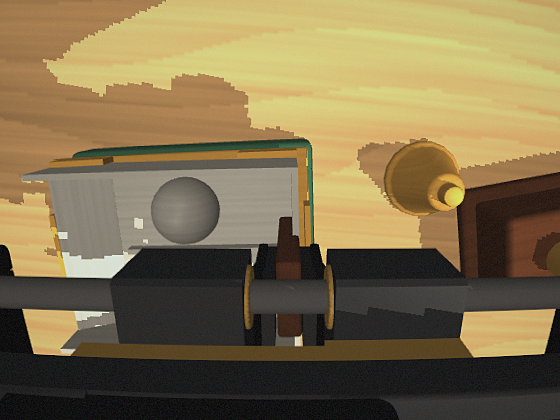

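View pics/s7.png

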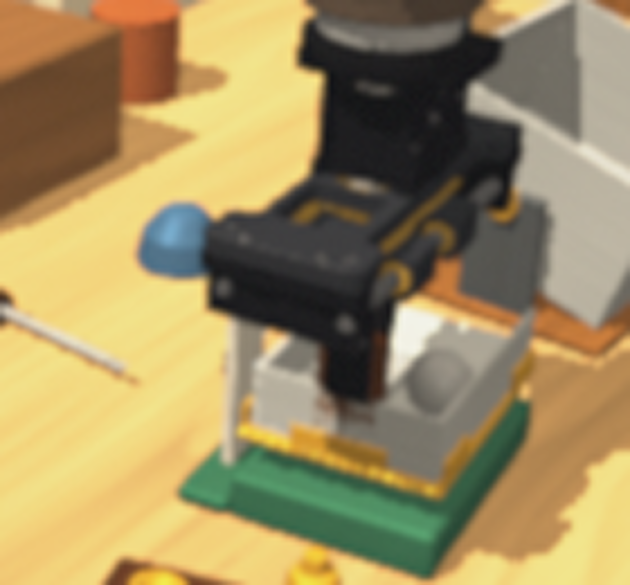

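The pads have closed on the tab (opening 10 mm) and the scoop still sits in the cradle with both balls. Now I'll draw it straight up, level.

Emit:
jog_arm --pt "1 0 0 0 0 0 0" --pt "1 0 0 0 0 0 0" --pt "1 0 0 -0.005 0 0 0" --pt "1 0 0 -0.012 0 0 0" --pt "1 0 0 -0.022 0 0 0" --pt "1 0 0 -0.034 0 0 0" --pt "1 0 0 -0.046 0 0 0" --pt "1 0 0 -0.058 0 0 0" --pt "1 0 0 -0.068 0 0 0" --pt "1 0 0 -0.075 0 0 0"

```text
time_s: 11.58
tcp_pos: [0.4586, 0.0395, 0.1612]
ee_rot: [[-0.996, -0.084, -0.003], [-0.084, 0.996, -0.0], [0.003, 0.0, -1.0]]
wrist_force: [-0.7, -0.1, -2.9]
gripper_width: 0.109
```

```bash
python3 - <<'E'
from h import *
st(); c=snap('wrist','w8');save(c,'w8'); s=snap('side');save(s,'side8')
cv2.imwrite('pics/s8.png',cv2.resize(s['frame'][130:280,250:400,::-1],None,fx=4,fy=4,interpolation=cv2.INTER_CUBIC))
E
```

```text
11.58 [0.4586 0.0395 0.1612] z [-0.003 -0.    -1.   ] yaz 94.82 F [-0.7 -0.1 -2.9] w 0.109 q [ 2.520e+01  9.500e+00 -2.690e+01 -1.000e-01 -5.380e+01 -1.103e+02]
```

View pics/w8.png

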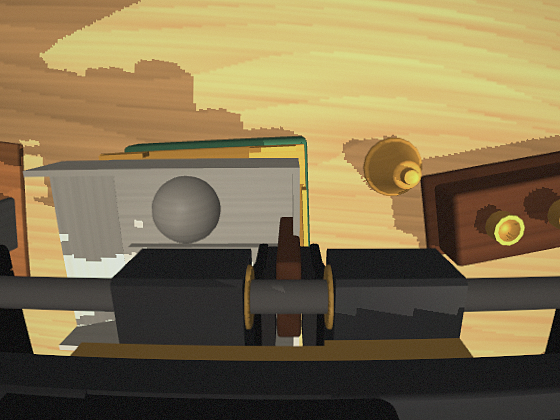

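View pics/s8.png

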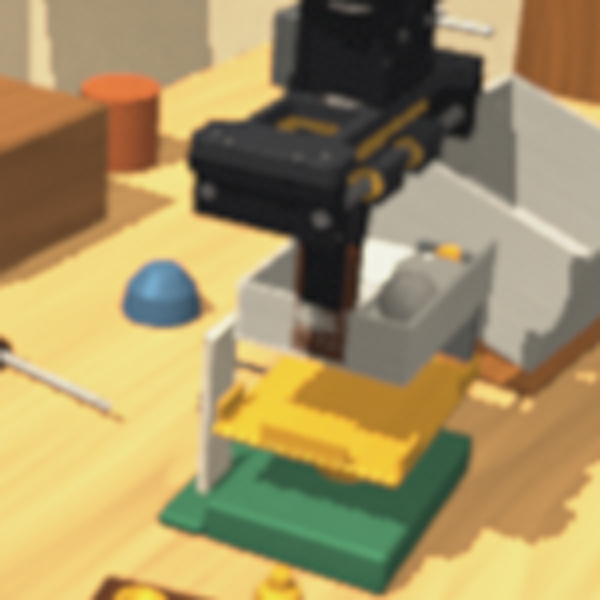

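The scoop is out and level. The large ball shows in the wrist view at (186, 209), and the empty pan has risen below it. Working out the approach and the tip about a fixed mouth point.

```bash
cat >> h.py <<'E'
MO=np.array([0,-.125,.020])
def tippose(mouth,tilt,azx=-85):
    Rt=tiltm(down(azx+180),azx,tilt); return np.asarray(mouth)-Rt@MO,Rt
E
python3 - <<'E'
from h import *
np.set_printoptions(suppress=True)
m=(.492,-.29,.21)
P,Rt=tippose(m,0); print(P, np.array2string(rel(P,Rt),separator=','))
for d in (10,20,30,40,48):
    P,Rt=tippose(m,d); print(d,np.round(P,3),Rt[:,2].round(2),wrist(Rt,-2,30,-1))
E
```

```text
[ 0.48110553 -0.16547566  0.23      ] [-0.004 ,-0.2063,-0.0687, 0.0006, 0.    ,-0.0024]
10 [ 0.482 -0.171  0.251] [-0.02  0.17 -0.98] [array([-11., -62., -77.])]
20 [ 0.482 -0.18   0.272] [-0.03  0.34 -0.94] [array([-22., -64., -73.])]
30 [ 0.483 -0.192  0.29 ] [-0.04  0.5  -0.87] [array([-32., -68., -68.])]
40 [ 0.485 -0.207  0.306] [-0.06  0.64 -0.77] [array([-42., -72., -65.])]
48 [ 0.486 -0.221  0.316] [-0.06  0.74 -0.67] [array([-50., -75., -63.])]
```

Emit:
jog_arm --pt "1 0 0 -0.01 0 0 0" --pt "1 0 0 -0.025 0 0 0" --pt "1 0 -0.004 -0.04 0 0 0" --pt "1 0 -0.012 -0.054 0 0 0" --pt "1 0 -0.024 -0.064 0 0 0" --pt "1 0 -0.04 -0.069 0 0 0" --pt "1 0 -0.057 -0.069 0 0 0" --pt "1 0 -0.075 -0.069 0 0 0" --pt "1 0 -0.093 -0.069 0 0 0" --pt "1 0 -0.111 -0.069 0 0 0"

```text
time_s: 12.52
tcp_pos: [0.4682, -0.0714, 0.2284]
ee_rot: [[-0.996, -0.085, -0.004], [-0.085, 0.996, 0.0], [0.004, 0.001, -1.0]]
wrist_force: [0.1, -0.6, -3.1]
gripper_width: 0.111
```

Emit:
jog_arm --pt "1 -0.001 -0.018 0 0 0 0" --pt "1 -0.002 -0.035 0 0 0 0" --pt "1 -0.003 -0.05 0 0 0 0" --pt "1 -0.004 -0.064 0 0 0 0" --pt "1 -0.004 -0.075 0 0 0 0" --pt "1 -0.004 -0.084 0 0 0 0" --pt "1 -0.004 -0.09 0 0 0 0" --pt "1 -0.004 -0.094 0 0 0 0" --pt "1 -0.004 -0.095 0 0 0 0" --pt "1 -0.004 -0.095 0 0 0 0"

```text
time_s: 13.35
tcp_pos: [0.4817, -0.1649, 0.2297]
ee_rot: [[-0.996, -0.085, -0.0], [-0.085, 0.996, 0.0], [0.0, 0.0, -1.0]]
wrist_force: [-0.2, -0.1, -3.7]
gripper_width: 0.113
```

```bash
python3 - <<'E'
from h import *
np.set_printoptions(suppress=True)
st(); c=snap('wrist','w9');save(c,'w9'); s=snap('side');save(s,'side9'); t=snap('top')
cv2.imwrite('pics/s9.png',cv2.resize(s['frame'][90:280,260:450,::-1],None,fx=3,fy=3,interpolation=cv2.INTER_CUBIC))
cv2.imwrite('pics/t9.png',cv2.resize(t['frame'][180:300,280:480,::-1],None,fx=4,fy=4,interpolation=cv2.INTER_CUBIC))
S=sense();print('mouth',S['tcp_pos']+S['ee_rot']@MO)
m=(.492,-.29,.21)
for d in (0,8,16,24,32,40,48):
    P,Rt=tippose(m,d); print(d,np.array2string(rel(P,Rt),separator=','))
E
```

```text
13.35 [ 0.4817 -0.1649  0.2297] z [-0.  0. -1.] yaz 94.9 F [-0.2 -0.1 -3.7] w 0.113 q [ -0.6  10.4 -14.9  -0.  -64.8 -84.5]
mouth [ 0.4925285  -0.28907611  0.2098389 ]
0 [ 0.0007,-0.0009,-0.0001, 0.0002, 0.    ,-0.0009]
8 [ 0.0007,-0.0049,-0.0173,-0.1394, 0.0001,-0.0009]
16 [ 0.0007,-0.0112,-0.0338,-0.2791, 0.0002,-0.0009]
24 [ 0.0007,-0.0198,-0.0493,-0.4187, 0.0002,-0.0009]
32 [ 0.0007,-0.0305,-0.0633,-0.5583, 0.0003,-0.0008]
40 [ 0.0007,-0.043 ,-0.0758,-0.6979, 0.0003,-0.0008]
48 [ 0.0007,-0.0571,-0.0864,-0.8376, 0.0004,-0.0008]
```

View pics/w9.png

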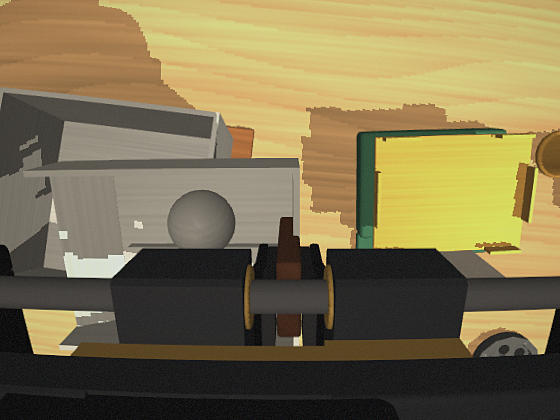

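View pics/s9.png

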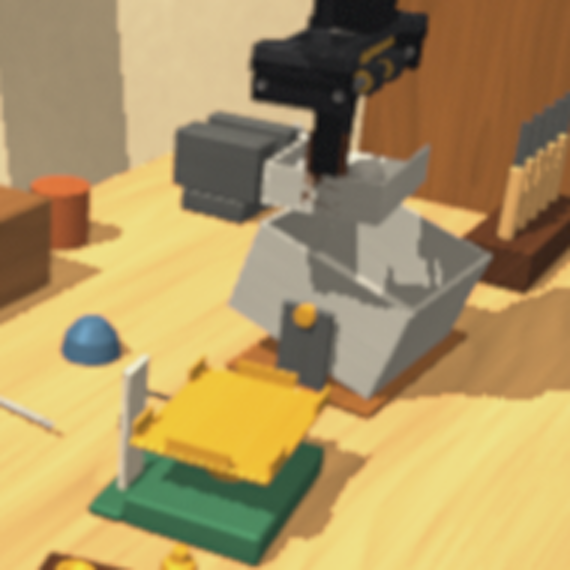

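View pics/t9.png

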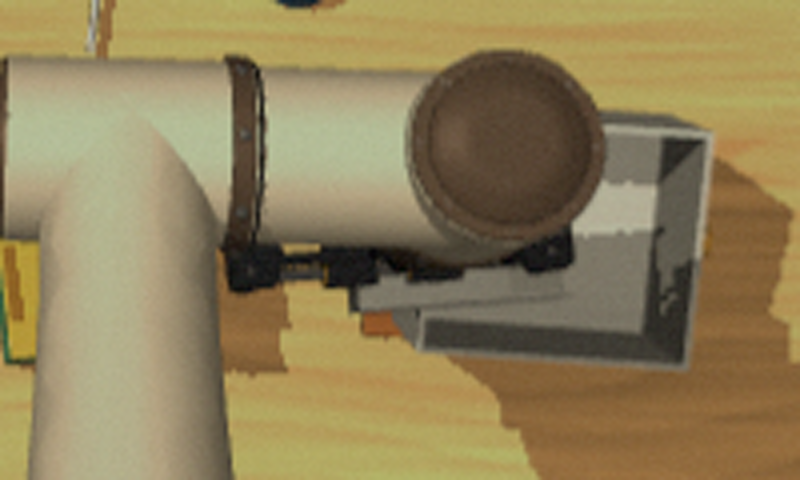

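Both balls still ride in the scoop: the felt weight is 3.7 N against an expected 3.5 N, and the large ball shows at (201, 220). The mouth is inside the bin's opening, so I'll tip it.

Emit:
jog_arm --pt "1 0 -0.002 -0.005 -0.04 0 0" --pt "1 0 -0.004 -0.012 -0.1 0 0" --pt "1 0 -0.006 -0.019 -0.15 0 0" --pt "1 0 -0.008 -0.025 -0.2 0 0" --pt "1 0 -0.01 -0.031 -0.25 0 0" --pt "1 0 -0.012 -0.036 -0.3 0 0" --pt "1 0 -0.015 -0.041 -0.34 0 0" --pt "1 0 -0.017 -0.045 -0.38 0 0" --pt "1 0 -0.02 -0.049 -0.42 0 0" --pt "1 0 -0.02 -0.049 -0.42 0 0"

```text
time_s: 14.33
tcp_pos: [0.4843, -0.1865, 0.2793]
ee_rot: [[-0.996, -0.077, -0.033], [-0.084, 0.91, 0.406], [-0.001, 0.407, -0.913]]
wrist_force: [1.0, -0.7, -1.2]
gripper_width: 0.113
```

```bash
python3 - <<'E'
from h import *
np.set_printoptions(suppress=True)
st()
S=sense();print('mouth',S['tcp_pos']+S['ee_rot']@MO)
m=(.492,-.29,.21)
for d in (32,40,48):
    P,Rt=tippose(m,d); print(d,np.array2string(rel(P,Rt),separator=','))
E
```

```text
14.33 [ 0.4843 -0.1865  0.2793] z [-0.033  0.406 -0.913] yaz 94.85 F [ 1.  -0.7 -1.2] w 0.113 q [-17.5  16.8   5.4 -22.2 -88.3 -65.1]
mouth [ 0.49328096 -0.29211146  0.21011097]
32 [ 0.0013,-0.002 ,-0.0162,-0.1394, 0.0024,-0.0022]
40 [ 0.0012,-0.0084,-0.0326,-0.279 , 0.0026,-0.002 ]
48 [ 0.0012,-0.0169,-0.0481,-0.4186, 0.0027,-0.0018]
```

Emit:
jog_arm --pt "1 0 -0.001 -0.005 -0.04 0 0" --pt "1 0 -0.002 -0.01 -0.09 0 0" --pt "1 0 -0.002 -0.016 -0.14 0 0" --pt "1 0 -0.004 -0.022 -0.19 0 0" --pt "1 0 -0.006 -0.028 -0.24 0 0" --pt "1 0 -0.009 -0.033 -0.28 0 0" --pt "1 0 -0.012 -0.039 -0.33 0 0" --pt "1 0 -0.015 -0.044 -0.38 0 0" --pt "1 0 -0.017 -0.048 -0.42 0 0" --pt "1 0 -0.017 -0.048 -0.42 0 0"

```text
time_s: 15.17
tcp_pos: [0.4868, -0.221, 0.3146]
ee_rot: [[-0.996, -0.055, -0.064], [-0.084, 0.666, 0.742], [0.002, 0.744, -0.668]]
wrist_force: [0.8, -0.2, -0.7]
gripper_width: 0.11
```

Emit:
jog_arm --pt "1 0 0 0 0 0 0" --pt "1 0 0 0 0 0 0" --pt "1 0 0 0 0 0 0" --pt "1 0 0 0 0 0 0" --pt "1 0 0 0 0 0 0" --pt "1 0 0 0 0 0 0" --pt "1 0 0 0 0 0 0" --pt "1 0 0 0 0 0 0" --pt "1 0 0 0 0 0 0" --pt "1 0 0 0 0 0 0"

```text
time_s: 16.0
tcp_pos: [0.4865, -0.2199, 0.3157]
ee_rot: [[-0.996, -0.057, -0.064], [-0.086, 0.665, 0.742], [0.0, 0.745, -0.667]]
wrist_force: [0.5, -0.0, -1.6]
gripper_width: 0.113
```

```bash
python3 - <<'E'
from h import *
st(); c=snap('wrist','w10'); s=snap('side','s10f'); t=snap('top','t10f')
S=sense();print('mouth',S['tcp_pos']+S['ee_rot']@MO)
cv2.imwrite('pics/s10.png',cv2.resize(s['frame'][60:250,270:460,::-1],None,fx=3,fy=3,interpolation=cv2.INTER_CUBIC))
cv2.imwrite('pics/t10.png',cv2.resize(t['frame'][180:300,280:480,::-1],None,fx=4,fy=4,interpolation=cv2.INTER_CUBIC))
E
```

```text
16.0 [ 0.4865 -0.2199  0.3157] z [-0.064  0.742 -0.667] yaz 94.91 F [ 0.5 -0.  -1.6] w 0.113 q [ -31.1   26.8   21.2  -40.4 -111.7  -60.1]
mouth [ 0.49233929 -0.28824641  0.20922845]
```

View pics/w10.png

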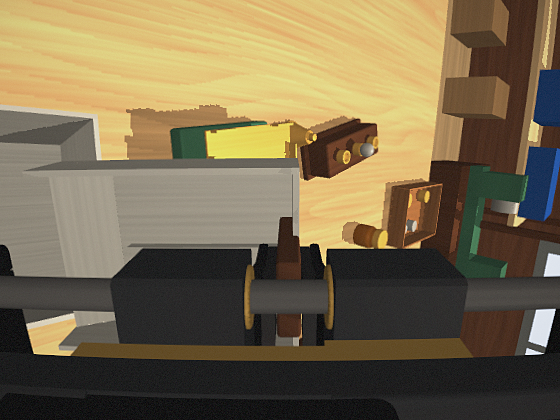

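View pics/s10.png

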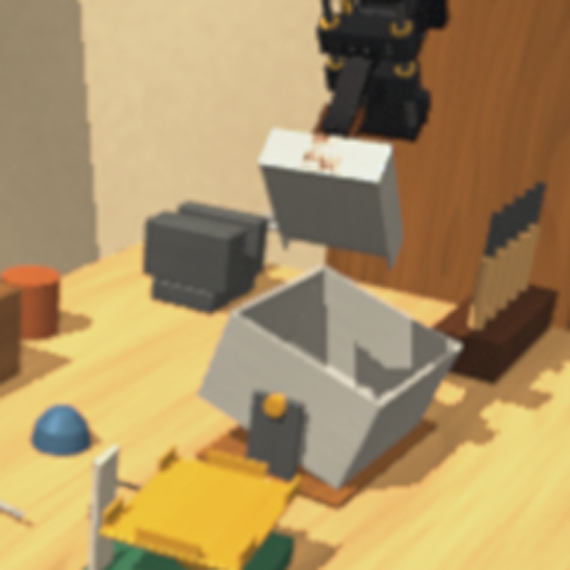

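View pics/t10f.png

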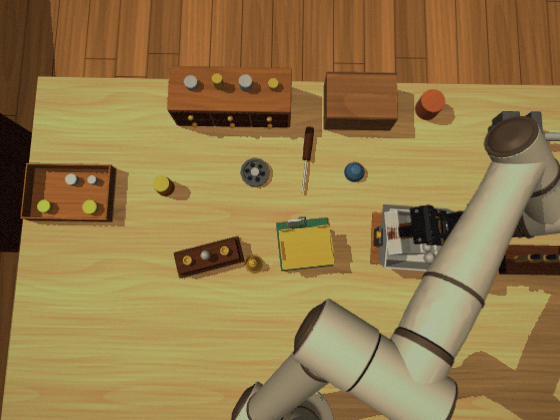

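```bash
python3 - <<'E'
import cv2
t=cv2.imread('pics/t10f.png'); cv2.imwrite('pics/t10z.png',cv2.resize(t[195:285,365:475],None,fx=6.5,fy=6.5,interpolation=cv2.INTER_CUBIC))
E
```

```text
(no output)
```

View pics/t10z.png

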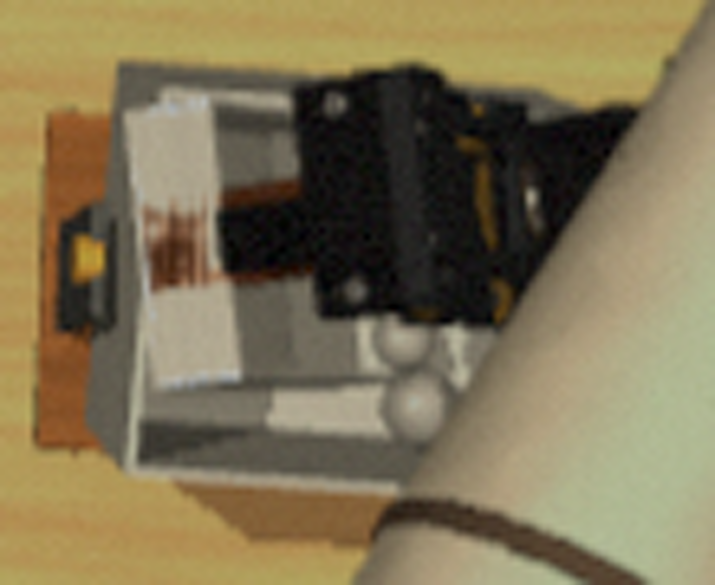

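Emit:
jog_arm --pt "1 0 0 0 0 0 0" --pt "1 0 0 0 0 0 0" --pt "1 0 0 0 0 0 0" --pt "1 0 0 0 0 0 0" --pt "1 0 0 0 0 0 0" --pt "1 0 0 0 0 0 0" --pt "1 0 0 0 0 0 0" --pt "1 0 0 0 0 0 0" --pt "1 0 0 0 0 0 0" --pt "1 0 0 0 0 0 0"

```text
time_s: 16.98
tcp_pos: [0.4865, -0.2199, 0.3157]
ee_rot: [[-0.996, -0.057, -0.064], [-0.086, 0.665, 0.742], [0.0, 0.745, -0.667]]
wrist_force: [0.5, -0.3, -1.3]
gripper_width: 0.113
```

```bash
python3 - <<'E'
from h import *
st(); t=snap('top','t11f')
cv2.imwrite('pics/t11z.png',cv2.resize(t['frame'][195:285,365:475,::-1],None,fx=6.5,fy=6.5,interpolation=cv2.INTER_CUBIC))
E
```

```text
16.98 [ 0.4865 -0.2199  0.3157] z [-0.064  0.742 -0.667] yaz 94.91 F [ 0.5 -0.3 -1.3] w 0.113 q [ -31.1   26.8   21.2  -40.4 -111.7  -60.1]
```

View pics/t11z.png

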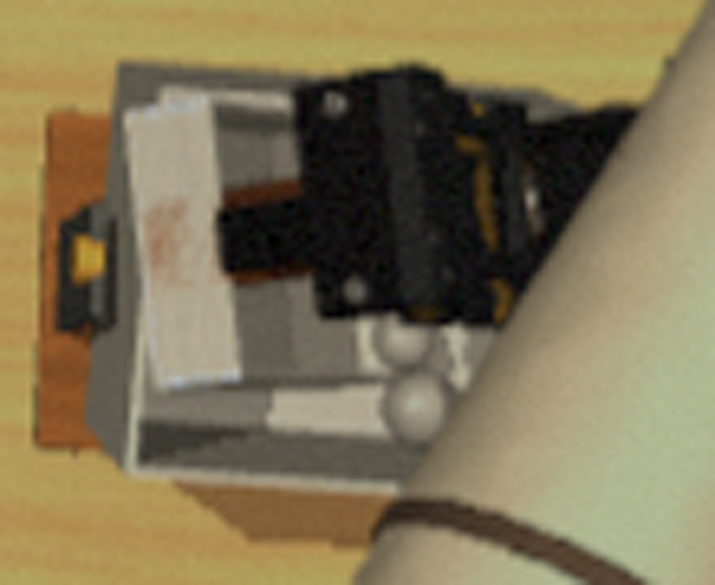

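Both balls are at rest in the bin, the large one at (415, 405) and the small one at (402, 340) in the zoomed picture. Neither has moved since the last look. Handing in.

```bash
python3 -c "
from station import *
print(finish_job())"
```

```text
the job is handed in; nothing more can be done
None
```

The job is handed in, with both balls in the bin and the scoop still held over it. I put the large ball from the rosewood block into the scoop beside the small one and took the hand away so the scale could settle. Then I lifted the scoop out level by its tab and tipped it over the bin.

**Last checks:**
- **Balls:** one large and one small ball lay still in the bin in two top pictures about 1 s apart. The felt weight dropped from 3.7 N to about 1.3 N, which is the empty scoop.
- **Final pose:** the scoop is tipped 48°, with its mouth at z ≈ 0.209 m, above the rim (0.165 m at most). The pictures show it touching nothing, and the gripper reads firmly closed on the tab.
- **Bench:** the spare small ball is still in its middle cup, and nothing else on the bench looked moved. I did not re-measure the bin's lean, but nothing touched the bin except the falling balls.
- **Time:** about 17 s of the 54 s allowed.

**Not directly confirmed:** I never saw the pointer between the marks, because it was hidden at the index plate. The pan sank a further 12–15 mm when I added the large ball (expected 16 mm). That puts the total at about 19–22 mm if the small ball had already sunk it the expected 7 mm. The expected total is 23 mm and the marks stand at 19.3 and 26.3 mm, so the low end of my measurement sits right at the lower mark. The top/side position fixes also disagreed with each other by up to 4 mm.

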